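# Reset a ratchet drawing board to a flatter slope

### The arm

A 6-joint arm with a two-finger parallel gripper is mounted at the origin on a cart in front of the work surface, level with it; the furniture and walls round the work are solid. World frame = base frame: x ahead of the robot, y to its left, z up, the work surface at z = 0. Lengths are in m, angles in rad, forces in N, time in s.
With the tool pointing down it reaches from about 0.35 to 0.775 m from the base axis. Payload 5.5 kg.
Tool frame: the origin (TCP) lies between the finger pads; the fingertips stand 17 mm ahead of it and the grasp point (between the pads) lies 2 mm behind it (env.finger_overhang is the distance from the TCP to the fingertips, in m); z points along the fingers, y is the line along which they close (so a half turn about z gives the same grasp; the last joint's range is limited). The gripper opens to 85 mm and grips with 20 to 120 N. Pads are 22 mm wide; open, the fingers measure 114 mm over their backs; the gripper's body (76 mm by 85 mm) begins 54 mm behind the grasp point. The pads swing forward as they close: fully open they stand 13 mm farther back than shut.
Start: joints at [-0.14, 0.313, 0.046, 1.304, 0, 1.431], TCP at [0.575, -0, 0.221] pointing down, gripper open.
Joint ranges: [-2.76, 2.76], [-0.86, 1.69], [-1.03, 1.26], [-2.2, 2.34], [-1.47, 1.5], [-3.14, 3.14]. Speed limits (rad/s): [2.57, 2.57, 3.14, 3.14, 3.14, 3.14].

### API

Orientations are given as a unit quaternion [w, x, y, z].
In Python, from workcell import env gives the robot as it stands. The module is installed in compiled form; this text tells all that it offers.
- The arm moves only by the shell command python3 -m pendant 'ROWS' [FORCE]. ROWS is JSON, a list of rows, each a list of 5 numbers: the gripper's target within -1 to 1 (fully open at 1, half-way at 0, shut at -1), then the shift along the tool's x, y, z in m, then the turn about the tool's z in rad. A call has 1 to 8 rows; each row shifts and turns the commanded pose from where the row before left it, along the tool's axes as they then stand; what a row does not reach is not made up. A row lasts 1/8 s, in which the tool goes at most 62.5 mm and 10.7 degrees, less where a joint would pass 70% of its speed; a pose out of reach is approached as far as the arm can. A call with a gripper value outside its range is refused whole. The fingers move at their own pace and stop on an object; FORCE is the grip in N (left out, the last holds). Time passes only in rows, so rows that do not move let the fingers close. It gives the time, the measured TCP pose, the force, the opening and the grip force at its end, in the units of the state.
- env.get_state(): the state, without advancing time (a new reading comes with each control period).
- env.read_camera(name): name is "scene" or "side" or "wrist"; returns the picture (384x512x3 uint8, red, green, blue); there is no depth.
- env.calibration(name): a dict with "K" (3x3 intrinsics, pixels), "T" (4x4, takes a point from camera to world coordinates); the wrist camera has in their place "tool_from_camera" (4x4, takes a point from camera to tool coordinates, whose origin is the TCP and whose axes are the flange's). Camera axes: x right, y down, z forward; pixel columns grow to the right and rows downward; lengths in m; the calibration is good to about 2 mm. A picture is of the moment at which its call begins: read the wrist's pose just before it. calibration takes no time and is no camera call.
- env.hand_in(): hands the job in; it is judged then, once.
Trained networks look in the newest picture that a camera, given by its name, has taken for a name from the list of things; names that differ only in an ending like _2 or _b are one class to them, and where a whole thing is asked for, a point or a joint stands for the part that bears it (a point fixed in the world has none). Each returns a list of dicts, best first, with "score" (0 to 1); they miss things now and then, are a little off and sometimes report something else, mostly with a low value. They report only what shows in the picture. A call takes as long as a camera call.
- env.recognise(camera, label): "centre" ([column, row] in pixels, amid what is visible of it).
The state is a dict: "clock": time; "joint_pos": joint angles; "qvel": joint speeds; "tau": joint torques, N m; "tcp_pos": TCP position; "orientation": TCP orientation; "wrist_force": force on the tool from outside, world axes, zero at the start; "ft_torque": the same for the moment, N m; "finger_gap": finger opening in m; "grip_force": force on a finger pad.
Only numpy, scipy, OpenCV 4.12 (cv2) and the standard library are available. Lean on these libraries where they do the work, as an engineer would, in place of code of your own. Each camera call takes 0.05 s, during which the arm holds its last target. There are 200 camera calls.

### The job

The drawing board is propped too steep, and its ratchet lets it go no lower. Take it by the lift bar, raise it past the top notch until it bears on the rubber stop and the pawl has been thrown out, lower it by hand until it lies fully flat and the pawl is turned in again, then raise it, set it down in the second notch from the bottom and let go. Never force it against the stop, a notch or its pads (20 N of push or pull is plenty), do not let it drop, and leave the other things on the desk alone.

Things in the scene. Friction and masses are not known exactly. Their poses are not given: they have to be found in the camera images.
- stand: Frame of a desk-top drawing board: birch base plate 285x335 mm, 17 mm high, fixed on the desk. Origin on the desk below the middle of the hinge axis, which runs along the near edge; x to the rear (hinge to free edge), y along the hinge, z up. Base spans x -25..260, y -168..168 mm; a 6 mm thick dark steel toothed quadrant (radius 121 about the hinge) stands at y = -150 and at +150.
- hinge (a point): Middle of the board's hinge axis, 48 mm above the desk; axes as stand. The white board (252 deep, 270 wide, 12 thick) starts here, the axis lying in its mid-plane. It weighs 0.4 to 0.85 kg (2 to 4.5 N felt at the lift bar) on a slightly stiff hinge; unpropped, it falls.
- lift_bar (a point): Middle of the steel lift bar: round, 12 mm thick, along the hinge's direction, 92 long on two posts 78 mm apart, centre line 38 mm above the board's surface near its free edge. In the board's frame it lies 222 mm from the hinge along the board and 44 mm above the mid-plane. Axes turn with the board: x away from the hinge, y along the bar, z square off the board.
- board: The hinged white board; origin on the hinge axis, x along the board away from the hinge, z square off its face. Its slope (angle of z from upright) grows as the free edge rises; it starts in the fourth notch. A spring pawl clicks over the teeth on the way up and holds it at slope 0.158 (first, lowest notch), 0.306 (second), 0.455 (third), 0.603 (fourth), 0.750 rad (fifth, top).
- slot (a point): Mark on the upper end of the right quadrant (y = -150 mm), where the aluminium top stop is clamped (reaches 146 mm from the hinge axis). The stop sits anywhere along its slot: the board meets its firm rubber buffers (they yield under 1 mm) at a slope of 0.90 to 1.10 rad, different each time. A lobe on it throws the brass pawl out some 0.01 to 0.03 rad before that; the pawl then stays out.
- quadrant_r: Right toothed quadrant, 6 mm dark steel at y = -150 mm; origin on the hinge axis, axes as stand. At its foot a cam turns the thrown pawl in again as the board comes down: from slope 0.13 to 0.05 it carries most of the board's weight (a light push may be needed), and by 0.03 the pawl has snapped in. Above that it is still out.
- rest_rail: Wooden rail across the base, 205 mm behind the hinge, with two firm rubber pads (they yield under 1 mm) on which the flat board lies at a slope of about 0.012 rad; origin and axes as stand.
- stapler: Bystander: red and black stapler, 34x136x50 mm; origin under its middle.
- eraser: Bystander: eraser in a blue sleeve, 22x52x13 mm; origin under its middle.
- sharpener: Bystander: small metal pencil sharpener, 15x25x12 mm; origin under its middle.
- tape_roll: Bystander: roll of masking tape lying flat, 96x95x25 mm; origin under its middle.
- pencil_a: Bystander: green pencil, 7x123x7 mm; origin under its middle.
- glue_stick: Bystander: standing red and white glue stick, 25x25x90 mm; origin under its middle.
- phone: Bystander: black phone lying face up, 148x72x8 mm; origin under its middle.

How it is judged:
On the way, in this order (a step that is already met when the one before it is completed fails the run):
1. the board has been raised well past its top notch (slope above 0.88) (angle between board's own z axis and vertical above 0.88 rad), for 0.05 s.
2. the board has been lowered until it lies flat on its pads (slope below 0.022) (angle between board's own z axis and vertical below 0.022 rad), for 0.2 s.
At the end, for the whole second after the job is handed in: The board rests by itself in the second notch from the bottom (slope 0.306, within 0.021 rad), at rest and let go (angle between board's own z axis and vertical between 0.285 and 0.327 rad and angular speed of board below 0.05 rad/s); the robot touches nothing.
It fails at once if the mechanism is forced: a rubber buffer of the top stop, the pads, or the quadrant's teeth and cam are loaded as by 30 N or more at the lift bar (contact force between any of top_stop_c1, top_stop_c4 and board above 35 N or contact force between rest_rail and board above 40 N or contact force between quadrant_r and board above 80 N).
It fails at once if the board is let drop: below the third notch it moves faster than 1.2 rad/s (angle between board's own z axis and vertical below 0.42 rad and angular speed of board above 1.2 rad/s).
It fails at once if a bystander is pushed more than 20 mm or lifted (distance of any of stapler, eraser, sharpener, tape_roll, pencil_a, glue_stick, phone from where it was at the start of the episode above 0.02 m).
It also fails if it takes over 72 s, if anything falls off the work surface, if the arm or the gripper's body presses on something with over 40 N, if the wrist force passes 120 N, or if a joint passes its speed limit or range.

## Working session

There is one attempt and no reset: what is moved stays moved. The work goes in short steps, Python scripts to look and compute and a shell command to move; the robot and the scene stay as the last step left them, time stands still between calls to the robot, and variables do not carry over. Pictures are saved under pics/ and viewed, at most 10 in all, crops included, and the job is handed in when it is done.

```bash
mkdir -p pics; python3 - <<'E'
from workcell import env
import cv2,numpy as np
s=env.get_state();print(s)
a=[]
for c in("scene","side"):
    im=env.read_camera(c);a.append(im)
    k=env.calibration(c);print(c,k["K"].tolist(),k["T"].round(4).tolist() if hasattr(k["T"],'round') else k["T"])
    for l in("lift_bar","hinge","slot","stand","rest_rail","board"):
        print(l,[(np.round(d["centre"],1).tolist(),round(d["score"],2)) for d in env.recognise(c,l)[:2]])
cv2.imwrite("pics/a.png",a[0][:,:,::-1]);cv2.imwrite("pics/b.png",a[1][:,:,::-1])
k=env.calibration("wrist");print(k)
E
```

```text
{'clock': 0.0, 'joint_pos': array([-1.39586400e-01,  3.14024754e-01,  4.49906447e-02,  1.30361696e+00,
        9.35760638e-06,  1.43121642e+00]), 'qvel': array([ 0.00123489,  0.00033169,  0.00013509,  0.00032391,  0.00176046,
       -0.00142619]), 'tau': array([-2.90074182e-03, -4.80629075e+01,  2.98531097e+01,  1.95313990e-02,
       -3.83516899e-04, -4.27451073e-05]), 'tcp_pos': array([5.74468352e-01, 7.58242127e-05, 2.19899818e-01]), 'orientation': array([-7.43422576e-04,  7.07108775e-01,  7.07104179e-01, -5.54400746e-04]), 'wrist_force': array([-0.38158911,  0.62824988,  0.65152065]), 'ft_torque': array([ 7.22452655e-05, -9.64282324e-03, -3.43469073e-03]), 'grip_force': 0.0, 'finger_gap': 0.08526591287072882}
scene [[354.20140339021424, 0.0, 251.4466748748637], [0.0, 354.20140339021424, 193.97570927925617], [0.0, 0.0, 1.0]] [[-0.8607, -0.3731, 0.3464, 0.256], [-0.5089, 0.6136, -0.6037, 0.4605], [0.0127, -0.6959, -0.718, 0.734], [0.0, 0.0, 0.0, 1.0]]
lift_bar [([278.8, 198.3], 0.65)]
hinge [([273.2, 215.5], 0.7)]
slot []
stand [([271.5, 215.6], 0.89)]
rest_rail [([224.0, 227.1], 0
[... 344 characters left out ...]
7.8, 248.2], 0.72)]
hinge [([260.8, 235.9], 0.89)]
slot [([281.4, 278.4], 0.87)]
stand [([262.6, 232.0], 0.57)]
rest_rail [([308.5, 249.6], 0.58)]
board [([261.0, 214.0], 0.93)]
{'K': array([[327.86516857,   0.        , 255.40271677],
       [  0.        , 327.86516857, 193.48914578],
       [  0.        ,   0.        ,   1.        ]]), 'tool_from_camera': array([[-9.05092160e-05, -9.53746481e-01, -3.00612112e-01,
         7.77980511e-02],
       [ 9.99999991e-01, -1.16316703e-04,  6.79527874e-05,
         5.83755484e-04],
       [-9.97759416e-05, -3.00612103e-01,  9.53746483e-01,
        -1.53198322e-01],
       [ 0.00000000e+00,  0.00000000e+00,  0.00000000e+00,
         1.00000000e+00]])}
```

View pics/a.png

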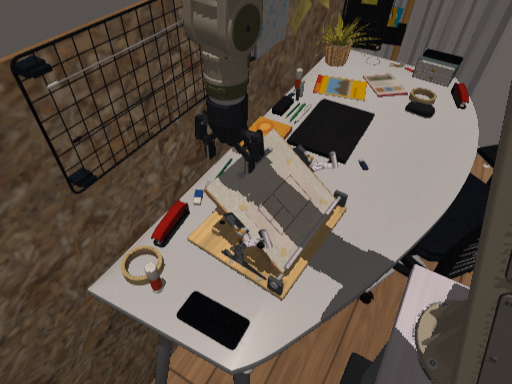

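View pics/b.png

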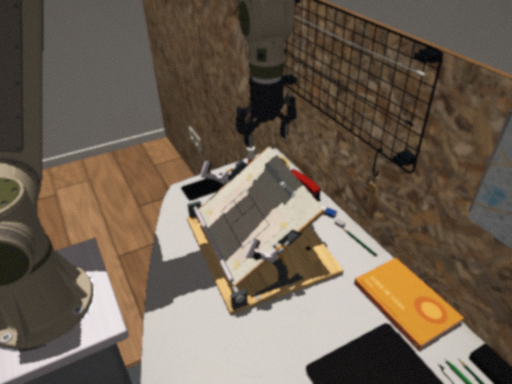

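The scene view shows the propped board around (275,200), with the stapler, tape, glue and phone to its left. In the side view the board is around (260,215). I need enlargements to find the bar.

```bash
python3 - <<'E'
import cv2,numpy as np
a=cv2.imread("pics/a.png")[110:310,170:370];b=cv2.imread("pics/b.png")[130:330,170:370]
cv2.imwrite("pics/c.png",np.hstack([cv2.resize(x,(400,400),interpolation=3) for x in(a,b)]))
E
```

```text
(no output)
```

View pics/c.png

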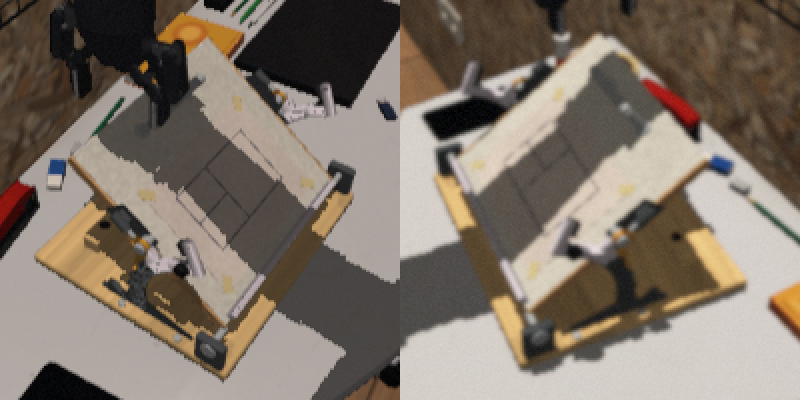

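```bash
python3 - <<'E'
from workcell import env
import cv2,numpy as np
im=env.read_camera("wrist")
for l in("lift_bar","hinge","slot","stand","rest_rail","board","quadrant_r"):
    print(l,[(np.round(d["centre"],1).tolist(),round(d["score"],2)) for d in env.recognise("wrist",l)[:2]])
cv2.imwrite("pics/w.png",im[:,:,::-1])
E
```

```text
lift_bar [([194.4, 214.3], 0.63)]
hinge [([201.3, 196.3], 0.61), ([196.2, 216.9], 0.21)]
slot []
stand [([381.0, 250.1], 0.36)]
rest_rail []
board [([196.6, 217.0], 0.89)]
quadrant_r []
```

View pics/w.png

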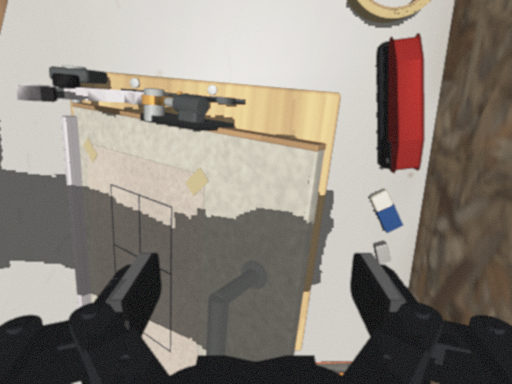

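The crops show the hinge blocks at scene (340,198) and (275,285), and at side (239,298) and (194,210). The free corners are at scene (205,190) and (272,130), and at side (326,210) and (268,149). The wrist view shows the lift bar's +y end at about (217,297), its post root at (258,272), and the board corner at (324,146). Next I fit the stand pose.

```bash
cat > h.py <<'E'
from workcell import env
import numpy as np
from scipy.spatial.transform import Rotation as R
def quat(q): return R.from_quat(np.r_[q[1:],q[0]])
def camT(c,s=None):
    k=env.calibration(c)
    if c!="wrist": return k["K"],np.array(k["T"])
    s=s or env.get_state();T=np.eye(4);T[:3,:3]=quat(s["orientation"]).as_matrix();T[:3,3]=s["tcp_pos"]
    return k["K"],T@k["tool_from_camera"]
def proj(KT,P):
    K,T=KT;p=T[:3,:3].T@(np.asarray(P)-T[:3,3]);p=K@p;return p[:2]/p[2]
def board(pose,p,sl):  # board-frame point -> world
    x,y,yaw=pose
    q=R.from_euler('y',-sl).apply(p)+[0,0,.048]
    return R.from_euler('z',yaw).apply(q)+[x,y,0]
E
python3 - <<'E'
from h import *
from scipy.optimize import least_squares
C={c:camT(c) for c in("scene","side","wrist")}
obs=[("scene",(0,-.150,0),(340,198)),("scene",(0,.150,0),(275,285)),("side",(0,-.150,0),(239,298)),("side",(0,.150,0),(194,210)),
("scene",(.252,.135,.006),(205,190)),("scene",(.252,-.135,.006),(272.5,130)),("side",(.252,-.135,.006),(326,210)),("side",(.252,.135,.006),(268.5,149)),
("wrist",(.252,.135,.006),(324,146)),("wrist",(.222,.039,.006),(258,272)),("wrist",(.222,.046,.046),(217,297))]
f=lambda v:np.ravel([proj(C[c],board(v[:3],p,.603))-u for c,p,u in obs])
r=least_squares(f,[.45,0,0],loss="soft_l1",f_scale=3)
print(r.x,f(r.x).reshape(-1,2).round(1).tolist())
for sl in(.603,1.0,.306,.012):print(sl,board(r.x,(.222,0,.044),sl).round(4))
E
```

```text
[ 0.39495451 -0.06774481 -0.08685504] [[-3.2, 1.4], [0.8, -4.9], [-1.6, -6.7], [2.3, -1.9], [-1.3, -0.7], [0.3, -0.7], [-3.3, -1.5], [0.7, -3.3], [-5.4, -0.6], [-0.4, 6.6], [2.8, -0.6]]
0.603 [ 0.5523 -0.0814  0.2101]
1.0 [ 0.4776 -0.0749  0.2586]
0.306 [ 0.5926 -0.085   0.1568]
0.012 [ 0.6156 -0.087   0.0947]
```

```bash
python3 -m pendant '[[0,0,0,-0.06,0.087],[0,-0.042,-0.008,0,0],[0,-0.041,-0.007,0,0],[0,0,0,0,0],[0,0,0,0,0]]' 30; python3 - <<'E'
from h import *
import cv2
s=env.get_state();im=env.read_camera("wrist");K=camT("wrist",s)
pose=[0.39495,-0.06774,-0.08686]
for p in((.222,.046,.044),(.222,-.046,.044),(.222,.039,.006),(.222,-.039,.006)):
    u=proj(K,board(pose,p,.603));print(u.round(1));cv2.circle(im,tuple(int(v) for v in u),3,(255,0,0),1)
print([(d["centre"],d["score"]) for d in env.recognise("wrist","lift_bar")])
cv2.imwrite("pics/w2.png",im[:,:,::-1])
E
```

```text
clock: 1.72
tcp_pos: [0.5529, -0.0813, 0.2808]
orientation: [-0.0, 0.737, 0.675, 0.0]
wrist_force: [0.2, 0.9, -0.5]
finger_gap: 0.0424
grip_force: 0.0
[253.7 139.6]
[254.  260.3]
[281.6 142.8]
[279.5 234.7]
[([222.7, 144.3], 0.78)]
```

View pics/w2.png

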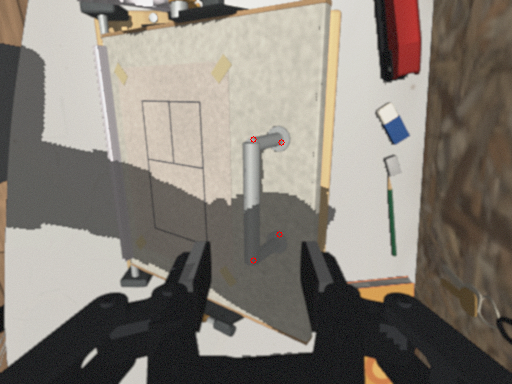

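The wrist view puts the bar between (250,142) and (252,262), aligned with the tool. It lies on the predicted points to within about 1–2 mm, so I descend and close.

```bash
python3 -m pendant '[[0,0,-0.001,0.036,0],[0,0,0,0.036,0],[0,0,0,0,0],[-1,0,0,0,0],[-1,0,0,0,0],[-1,0,0,0,0],[-1,0,0,0,0],[-1,0,0,0,0]]' 30
```

```text
clock: 2.82
tcp_pos: [0.552, -0.0814, 0.2091]
orientation: [0.0, 0.737, 0.676, 0.0]
wrist_force: [-0.1, 0.7, 0.3]
finger_gap: -0.0002
grip_force: 0.0
```

```bash
python3 - <<'E'
from h import *
import cv2
a=env.read_camera("wrist");b=env.read_camera("side");c=env.read_camera("scene")
f=lambda x:cv2.resize(x,(400,400),interpolation=3)
cv2.imwrite("pics/d.png",np.hstack([f(a[84:384,100:400]),f(b[110:250,210:350])])[:,:,::-1])
E
```

```text
(no output)
```

View pics/d.png

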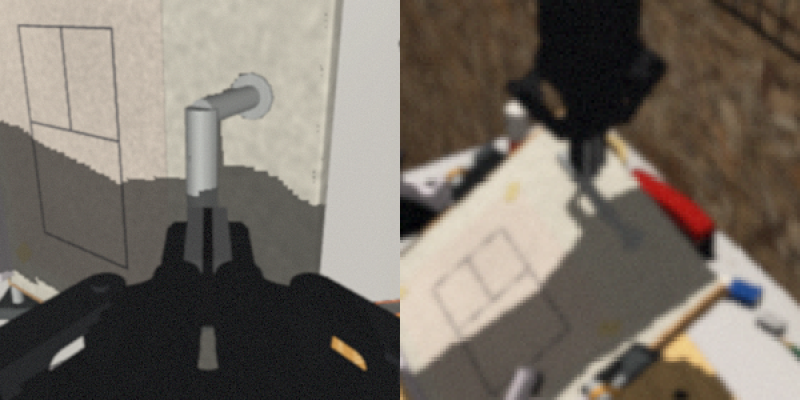

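```bash
python3 - <<'E'
from h import *
from scipy.optimize import least_squares
s=env.get_state();print(env.finger_overhang,s["finger_gap"])
K2=camT("wrist",s)
import copy
s1=dict(s);s1["tcp_pos"]=np.array([.5529,-.0813,.2808]);s1["orientation"]=np.array([0,.737,.675,0]);K1=camT("wrist",s1)
for u1,u2 in(((250,142),(251.5,164)),((282,137),(100+258*.75,84+95*.75))):
    r=least_squares(lambda P:np.r_[proj(K1,P)-u1,proj(K2,P)-u2],[.55,-.04,.2]);print(r.x.round(4),r.fun.round(1))
for p in((.222,.046,.044),(.222,.039,.006)):
    P=board([0.39495,-0.06774,-0.08686],p,.603);print(P,proj(K2,P))
print(proj(K2,s["tcp_pos"]+[0,.011,-.017]))
E
```

```text
0.017 0.00016700533827182848
[ 0.554  -0.0378  0.2055] [ 0.8 -0.  -0.5  0. ]
[ 0.577  -0.0393  0.1853] [-0.3  0.2  0.2 -0.2]
[ 0.55623981 -0.0356109   0.21013981] [255.15066106 161.16854124]
[ 0.57710172 -0.04445402  0.17884157] [293.09463768 161.89061477]
[252.76077125 216.18998303]
```

The fingers closed just above the bar. I reopen them moderately, go 12 mm lower and close again.

```bash
python3 -m pendant '[[-0.35,0,0,0,0],[-0.35,0,0,0,0],[-0.35,0,0,0,0],[-0.35,0,0,0.006,0],[-0.35,0,0,0.006,0],[-0.35,0,0,0,0]]' 30;  python3 -m pendant '[[-1,0,0,0,0],[-1,0,0,0,0],[-1,0,0,0,0],[-1,0,0,0,0],[-1,0,0,0,0]]' 30
```

```text
clock: 3.72
tcp_pos: [0.5513, -0.0811, 0.1959]
orientation: [-0.001, 0.737, 0.676, -0.0]
wrist_force: [-0.8, -0.1, -0.3]
finger_gap: 0.0274
grip_force: 0.0
clock: 4.35
tcp_pos: [0.5506, -0.0811, 0.1964]
orientation: [-0.001, 0.737, 0.676, -0.001]
wrist_force: [-5.0, -0.5, -1.1]
finger_gap: 0.0103
grip_force: 30.3
```

```bash
python3 - <<'E'
from h import *
import cv2
s=env.get_state();K={c:camT(c,s) for c in("wrist","side","scene")}
a=env.read_camera("wrist");b=env.read_camera("side");c=env.read_camera("scene")
pose=[0.39495,-0.06774,-0.08686]
for n,im in(("wrist",a),("side",b),("scene",c)):
  for sl,col in((.603,(255,0,0)),(.455,(0,255,0))):
    for p in((.222,.046,.044),(.222,-.046,.044),(.252,.135,.006),(.252,-.135,.006)):
        u=proj(K[n],board(pose,p,sl)).astype(int)
        if 0<=u[0]<512 and 0<=u[1]<384: im[u[1],u[0]]=col
f=lambda x,n:cv2.resize(x,(n,300),interpolation=0)
cv2.imwrite("pics/e.png",np.vstack([np.hstack([f(a[84:384],512),f(c[100:220,190:305],288)]),np.hstack([f(b[120:240,210:345],338),np.zeros((300,462,3),np.uint8)])])[:,:,::-1])
E
```

```text
(no output)
```

View pics/e.png

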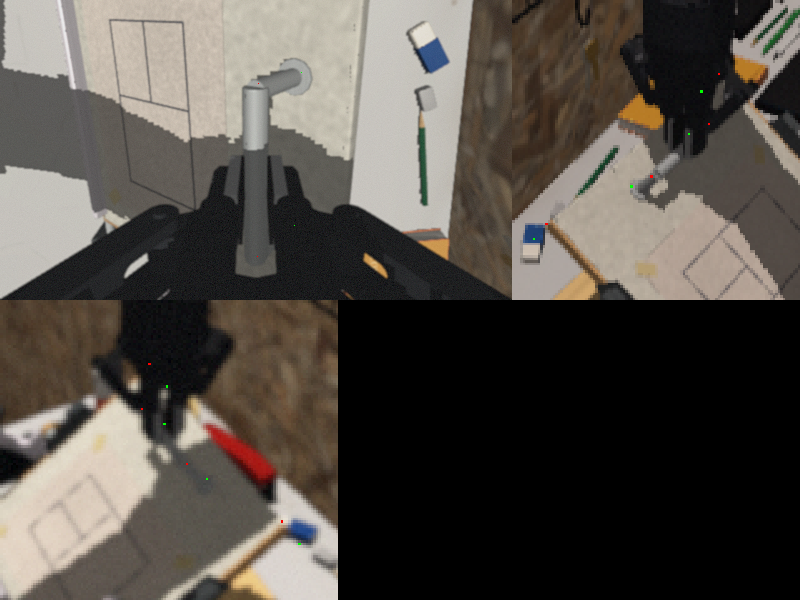

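The board's corners fit slope 0.603 and the bar now runs between the pads, at wrist about (257,172) downward. It sits near the fingertips, so I regrasp 5 mm deeper.

```bash
python3 -m pendant '[[-0.55,0,-0.001,0,0],[-0.55,0,0,0,0],[-0.55,0,0,0.003,0],[-0.55,0,0,0.003,0],[-0.55,0,0,0,0]]' 40;  python3 -m pendant '[[-1,0,0,0,0],[-1,0,0,0,0],[-1,0,0,0,0],[-1,0,0,0,0]]' 40
```

```text
clock: 5.12
tcp_pos: [0.5508, -0.0812, 0.1904]
orientation: [-0.0, 0.737, 0.676, -0.0]
wrist_force: [-0.4, 1.3, -0.3]
finger_gap: 0.0191
grip_force: 0.0
clock: 5.62
tcp_pos: [0.5503, -0.0811, 0.1906]
orientation: [-0.0, 0.737, 0.676, -0.0]
wrist_force: [-4.4, -0.8, -0.5]
finger_gap: 0.0104
grip_force: 39.1
```

```bash
python3 -m pendant '[[-1,0,-0.0045,-0.0037,0],[-1,0,-0.0039,-0.0036,0],[-1,0,-0.0044,-0.0036,0],[-1,0,-0.0043,-0.0036,0],[-1,0,0,0,0]]' 40
```

```text
clock: 6.25
tcp_pos: [0.5336, -0.0797, 0.2059]
orientation: [0.0, 0.737, 0.676, 0.0]
wrist_force: [0.8, 0.4, -3.7]
finger_gap: 0.01
grip_force: 39.3
```

```bash
python3 -m pendant '[[-1,0,-0.0045,-0.0035,0],[-1,0,-0.0045,-0.0034,0],[-1,0,-0.0046,-0.0032,0],[-1,0,-0.0047,-0.0032,0],[-1,0,-0.0048,-0.003,0],[-1,0,-0.0049,-0.0029,0],[-1,0,0,0,0]]'
```

```text
clock: 7.12
tcp_pos: [0.5063, -0.0774, 0.2255]
orientation: [0.001, 0.737, 0.676, 0.001]
wrist_force: [4.1, 0.8, 0.9]
finger_gap: 0.0103
grip_force: 39.4
```

```bash
cat > sl.py <<'E'
from h import *
import sys
from scipy.optimize import minimize
# slope from bar's horizontal coordinate relative to its place in notch 4
x=(env.get_state()["tcp_pos"]-[.5497,-.0811,0])@[np.cos(.087),-np.sin(.087),0]
print("slope~",round(float(np.arccos(np.clip(np.cos(.7987)+x/.2263,-1,1)))-.1957,3))
E
python3 sl.py
```

```text
slope~ 0.845
```

```bash
python3 -m pendant '[[-1,0,-0.002,-0.0012,0],[-1,0,-0.002,-0.0011,0],[-1,0,-0.002,-0.0011,0],[-1,0,0,0,0]]';python3 sl.py;  python3 -m pendant '[[-1,0,-0.002,-0.001,0],[-1,0,0,0,0]]';python3 sl.py
```

```text
clock: 7.62
tcp_pos: [0.501, -0.077, 0.2287]
orientation: [0.001, 0.737, 0.676, 0.001]
wrist_force: [5.0, -0.2, 2.1]
finger_gap: 0.0101
grip_force: 39.3
slope~ 0.873
clock: 7.88
tcp_pos: [0.4991, -0.0768, 0.2297]
orientation: [0.001, 0.737, 0.676, 0.001]
wrist_force: [5.2, -0.0, 2.1]
finger_gap: 0.0103
grip_force: 39.4
slope~ 0.882
```

```bash
for i in 1 2; do :; done; python3 -m pendant '[[-1,0,-0.002,-0.0013,0],[-1,0,0,0,0]]'; python3 -m pendant '[[-1,0,-0.002,-0.0013,0],[-1,0,0,0,0]]';  python3 -m pendant '[[-1,0,-0.002,-0.0013,0],[-1,0,0,0,0]]';python3 sl.py
```

```text
clock: 8.12
tcp_pos: [0.497, -0.0766, 0.2309]
orientation: [0.001, 0.737, 0.676, 0.001]
wrist_force: [5.4, 0.0, 1.9]
finger_gap: 0.0099
grip_force: 39.3
clock: 8.38
tcp_pos: [0.4949, -0.0765, 0.232]
orientation: [0.001, 0.737, 0.676, 0.001]
wrist_force: [5.6, -0.1, -0.1]
finger_gap: 0.0102
grip_force: 39.2
clock: 8.62
tcp_pos: [0.4928, -0.0763, 0.2333]
orientation: [0.001, 0.737, 0.676, 0.001]
wrist_force: [5.3, 0.2, 1.2]
finger_gap: 0.0105
grip_force: 39.1
slope~ 0.914
```

```bash
python3 -m pendant '[[-1,0,-0.002,-0.001,0],[-1,0,0,0,0]]'|grep force:; python3 -m pendant '[[-1,0,-0.002,-0.001,0],[-1,0,0,0,0]]'|grep force:;  python3 -m pendant '[[-1,0,-0.002,-0.001,0],[-1,0,0,0,0]]'|grep -v clock;python3 sl.py
```

```text
wrist_force: [5.5, -0.6, 0.4]
grip_force: 39.1
wrist_force: [4.8, -0.1, -0.1]
grip_force: 39.1
tcp_pos: [0.4869, -0.0758, 0.2361]
orientation: [0.001, 0.737, 0.676, 0.001]
wrist_force: [5.5, -0.1, -1.4]
finger_gap: 0.0098
grip_force: 39.1
slope~ 0.942
```

```bash
cat > ok.py <<'E'
from workcell import env
import sys
s=env.get_state();f=s["wrist_force"];print(round(s["clock"],2),f.round(1),s["tcp_pos"].round(4))
sys.exit(f[0]>float(sys.argv[1]))
E
p='python3 -m pendant'; c='python3 ok.py 8.5'
$p '[[-1,0,-0.002,-0.001,0],[-1,0,0,0,0]]'>/dev/null; $c && $p '[[-1,0,-0.002,-0.001,0],[-1,0,0,0,0]]'>/dev/null; $c && $p '[[-1,0,-0.002,-0.0009,0],[-1,0,0,0,0]]' >/dev/null; $c && $p '[[-1,0,-0.002,-0.0009,0],[-1,0,0,0,0]]' >/dev/null; $c && $p '[[-1,0,-0.002,-0.0009,0],[-1,0,0,0,0]]' >/dev/null; $c; python3 sl.py
```

```text
9.62 [ 5.2 -0.3  2.1] [ 0.4848 -0.0756  0.2373]
9.62 [ 5.2 -0.3  2.1] [ 0.4848 -0.0756  0.2373]
9.62 [ 5.2 -0.3  2.1] [ 0.4848 -0.0756  0.2373]
9.62 [ 5.2 -0.3  2.1] [ 0.4848 -0.0756  0.2373]
9.62 [ 5.2 -0.3  2.1] [ 0.4848 -0.0756  0.2373]
slope~ 0.953False
False
False
False
False
```

```bash
sed -i 's/sys.exit(f\[0\]>float(sys.argv\[1\]))/sys.exit(int(f[0]>float(sys.argv[1])))/' ok.py
c='python3 ok.py 8.5'
python3 -m pendant '[[-1,0,-0.002,-0.001,0],[-1,0,0,0,0]]'>/dev/null; $c && python3 -m pendant '[[-1,0,-0.002,-0.001,0],[-1,0,0,0,0]]'>/dev/null && $c && python3 -m pendant '[[-1,0,-0.002,-0.0009,0],[-1,0,0,0,0]]' >/dev/null && $c && python3 -m pendant '[[-1,0,-0.002,-0.0009,0],[-1,0,0,0,0]]' >/dev/null && $c && python3 -m pendant '[[-1,0,-0.002,-0.0009,0],[-1,0,0,0,0]]' >/dev/null && $c; python3 sl.py
```

```text
9.88 [ 4.1 -0.8  0.1] [ 0.4827 -0.0754  0.2382]
10.12 [ 6.3 -0.6  0.7] [ 0.4808 -0.0753  0.239 ]
10.38 [ 4.  -0.7  3.1] [ 0.4786 -0.0751  0.2402]
10.62 [ 3.4 -0.8  4. ] [ 0.4762 -0.0749  0.2411]
10.88 [ 6.3 -0.7  1.3] [ 0.4749 -0.0748  0.2417]
slope~ 1.001
```

```bash
c='python3 ok.py 10'
python3 -m pendant '[[-1,0,-0.001,-0.0005,0],[-1,0,0,0,0]]'>/dev/null; $c && python3 -m pendant '[[-1,0,-0.001,-0.0005,0],[-1,0,0,0,0]]'>/dev/null && $c && python3 -m pendant '[[-1,0,-0.001,-0.0004,0],[-1,0,0,0,0]]' >/dev/null && $c && python3 -m pendant '[[-1,0,-0.001,-0.0004,0],[-1,0,0,0,0]]' >/dev/null && $c ; python3 sl.py
```

```text
11.12 [ 9.4 -1.6 -2.4] [ 0.4746 -0.0747  0.2418]
11.38 [13.5 -2.7 -5.9] [ 0.4744 -0.0747  0.2419]
slope~ 1.003
```

```bash
python3 -m pendant '[[-1,0,-0.0015,-0.0007,0],[-1,0,0,0,0]]'>/dev/null; python3 ok.py 10;python3 sl.py; python3 - <<'E'
from h import *
import cv2
c=env.read_camera("scene");b=env.read_camera("side")
print([(d["centre"],d["score"]) for d in env.recognise("side","slot")])
cv2.imwrite("pics/f.png",np.hstack([cv2.resize(c[130:300,200:350],(400,453),interpolation=3),cv2.resize(b[170:320,190:323],(400,453),interpolation=3)])[:,:,::-1])
E
```

```text
11.62 [ 17.1  -2.8 -10.2] [ 0.4741 -0.0747  0.2422]
slope~ 1.004
[([279.6, 278.8], 0.68)]
```

View pics/f.png

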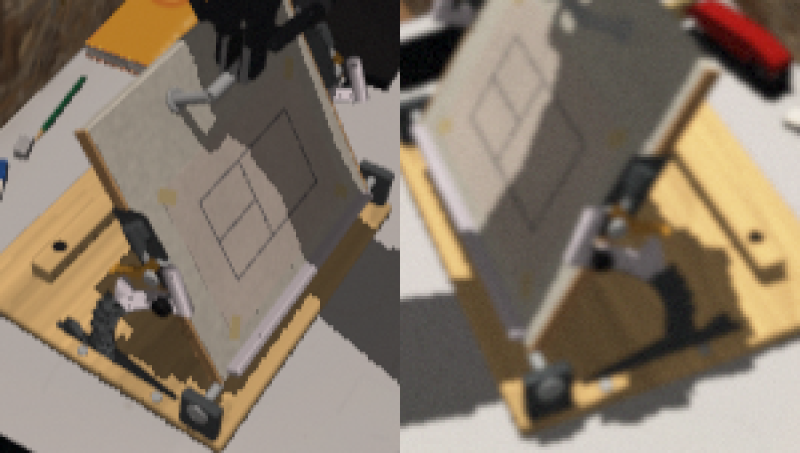

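The view shows the board pressed against the aluminium top stop, with the block touching it at about (175,290) on the left side. I stop pushing and lower it along the arc.

```bash
python3 -m pendant '[[-1,0,0.0045,0.0018,0],[-1,0,0.0105,0.0044,0],[-1,0,0.0101,0.0049,0],[-1,0,0.01,0.0054,0],[-1,0,0,0,0]]'>/dev/null; python3 ok.py 10;python3 sl.py;
```

```text
12.4 [ 4.  -0.9  4.7] [ 0.5057 -0.0774  0.2262]
slope~ 0.849
```

```bash
python3 -m pendant '[[-1,0,0.0098,0.0055,0],[-1,0,0.0094,0.0060,0],[-1,0,0.009,0.0069,0],[-1,0,0,0,0]]'>/dev/null; python3 ok.py 10;python3 sl.py;
```

```text
12.9 [ 1.4 -1.  -1.5] [ 0.534  -0.0797  0.2069]
slope~ 0.696
```

```bash
python3 -m pendant '[[-1,0,0.0086,0.0073,0],[-1,0,0.0083,0.0077,0],[-1,0,0.0079,0.0081,0],[-1,0,0,0,0]]'>/dev/null; python3 ok.py 10;python3 sl.py;
```

```text
13.4 [ 0.9 -1.4 -0.2] [ 0.5589 -0.0818  0.1842]
slope~ 0.544
```

```bash
python3 -m pendant '[[-1,0,0.0075,0.0085,0],[-1,0,0.007,0.0089,0],[-1,0,0.0066,0.0092,0],[-1,0,0.0061,0.0095,0],[-1,0,0,0,0]]'>/dev/null; python3 ok.py 10;python3 sl.py;
```

```text
14.03 [ 2.8 -0.3 -1.1] [ 0.5864 -0.0842  0.1482]
slope~ 0.339
```

```bash
python3 -m pendant '[[-1,0,0.005,0.0098,0],[-1,0,0.005,0.0101,0],[-1,0,0.0046,0.0103,0],[-1,0,0.004,0.0103,0],[-1,0,0,0,0]]'>/dev/null; python3 ok.py 10;python3 sl.py;
```

```text
14.65 [ 5.  -0.1 -0.3] [ 0.6048 -0.0858  0.1073]
slope~ 0.146
```

```bash
cat > okz.py <<'E'
from workcell import env
import sys
s=env.get_state();f=s["wrist_force"];print(round(s["clock"],2),f.round(1),s["tcp_pos"].round(4))
sys.exit(int(f[2]>float(sys.argv[1])))
E
c='python3 okz.py 9'
python3 -m pendant '[[-1,0,0.0015,0.005,0],[-1,0,0,0,0]]'>/dev/null; $c && python3 -m pendant '[[-1,0,0.0015,0.005,0],[-1,0,0,0,0]]'>/dev/null && $c && python3 -m pendant '[[-1,0,0.0015,0.004,0],[-1,0,0,0,0]]' >/dev/null && $c && python3 -m pendant '[[-1,0,0.001,0.004,0],[-1,0,0,0,0]]' >/dev/null && $c ; python3 sl.py
```

```text
14.9 [ 4.4  1.5 -0.7] [ 0.6062 -0.0859  0.1031]
15.15 [5.  2.  0.4] [ 0.6077 -0.0861  0.0983]
15.4 [5.5 2.9 0.3] [ 0.6088 -0.0862  0.0943]
15.65 [ 3.7  2.6 -0.1] [ 0.6099 -0.0863  0.0903]
slope~ 0.07
```

```bash
c='python3 okz.py 9'
python3 -m pendant '[[-1,0,0.0007,0.003,0],[-1,0,0,0,0]]'>/dev/null; $c && python3 -m pendant '[[-1,0,0.0006,0.003,0],[-1,0,0,0,0]]'>/dev/null && $c && python3 -m pendant '[[-1,0,0.0005,0.002,0],[-1,0,0,0,0]]' >/dev/null && $c && python3 -m pendant '[[-1,0,0.0005,0.002,0],[-1,0,0,0,0]]' >/dev/null && $c && python3 -m pendant '[[-1,0,0.0004,0.002,0],[-1,0,0,0,0]]' >/dev/null && $c ; python3 sl.py
```

```text
15.9 [5.2 2.2 0.5] [ 0.6107 -0.0864  0.0874]
16.15 [6.5 1.9 0.5] [ 0.6114 -0.0864  0.0842]
16.4 [5.1 1.8 1.8] [ 0.6119 -0.0864  0.0823]
16.65 [ 6.8  1.4 -1.2] [ 0.6123 -0.0865  0.0801]
16.9 [ 6.   2.3 -1.2] [ 0.6128 -0.0865  0.0779]
slope~ 0.016
```

```bash
c='python3 okz.py 9'
python3 -m pendant '[[-1,0,0,0.0015,0],[-1,0,0,0,0]]'>/dev/null; $c && python3 -m pendant '[[-1,0,0,0.0015,0],[-1,0,0,0,0]]'>/dev/null && $c && python3 -m pendant '[[-1,0,0,0.0015,0],[-1,0,0,0,0]]' >/dev/null && $c && python3 -m pendant '[[-1,0,0,0.0015,0],[-1,0,0,0,0]]' >/dev/null && $c && python3 -m pendant '[[-1,0,0,0.0015,0],[-1,0,0,0,0]]' >/dev/null && $c 
```

```text
17.15 [ 7.4  2.7 -1.4] [ 0.6131 -0.0865  0.0765]
17.4 [ 6.3  2.9 -1.5] [ 0.6134 -0.0865  0.0752]
17.65 [5.2 2.3 4.9] [ 0.6134 -0.0865  0.0749]
17.9 [ 2.6  3.3 11.6] [ 0.6135 -0.0866  0.0747]
```

The board is flat: it bears firmly at the predicted height of z 0.075. Now I raise it to about 0.35.

```bash
python3 -m pendant '[[-1,0,0,0,0],[-1,0,0,0,0],[-1,0,0,-0.0035,0],[-1,0,-0.0019,-0.0084,0],[-1,0,-0.003,-0.0109,0],[-1,0,-0.0036,-0.0107,0],[-1,0,0,0,0]]'>/dev/null; python3 ok.py 10;python3 sl.py; python3 -m pendant '[[-1,0,-0.0041,-0.0106,0],[-1,0,-0.0046,-0.0103,0],[-1,0,-0.005,-0.0101,0],[-1,0,0,0,0]]'>/dev/null; python3 ok.py 10;python3 sl.py
```

```text
18.77 [3.9 3.6 7.8] [ 0.6049 -0.0858  0.1071]
slope~ 0.146
19.27 [3.4 3.5 8.7] [ 0.5915 -0.0847  0.1385]
slope~ 0.293
```

```bash
python3 -m pendant '[[-1,0,-0.0025,-0.005,0],[-1,0,0,0,0],[-1,0,0,0,0]]'; python3 sl.py; python3 - <<'E'
from h import *
import cv2
c=env.read_camera("scene");b=env.read_camera("side")
cv2.imwrite("pics/g.png",np.hstack([cv2.resize(c[130:300,200:350],(400,453),interpolation=3),cv2.resize(b[150:320,190:340],(400,453),interpolation=3)])[:,:,::-1])
E
```

```text
clock: 19.65
tcp_pos: [0.5895, -0.0845, 0.1422]
orientation: [0.001, 0.737, 0.676, 0.001]
wrist_force: [7.8, 2.5, -1.1]
finger_gap: 0.0102
grip_force: 40.3
slope~ 0.311
```

View pics/g.png

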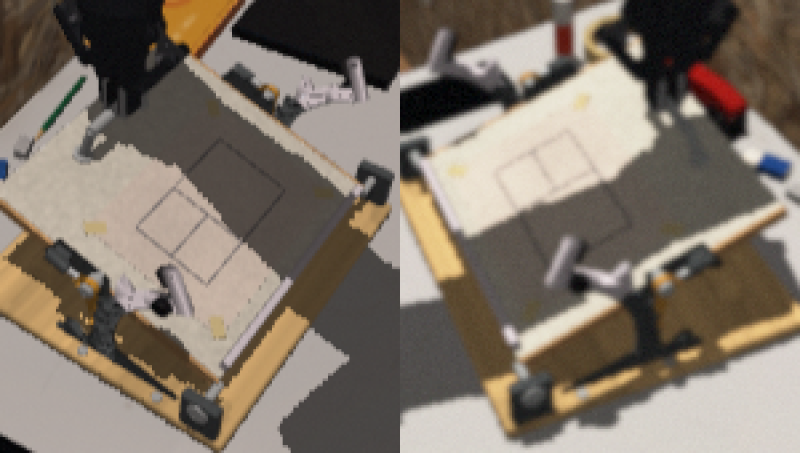

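The board is around slope 0.32 with the bar still held. I go a little higher and then set it down into the notch.

```bash
python3 -m pendant '[[-1,0,-0.0035,-0.006,0],[-1,0,0,0,0],[-1,0,0,0,0]]'>/dev/null;python3 ok.py 20; python3 sl.py; c='python3 okz.py 6'
python3 -m pendant '[[-1,0,0.0012,0.0025,0],[-1,0,0,0,0]]'>/dev/null; $c && python3 -m pendant '[[-1,0,0.0012,0.0025,0],[-1,0,0,0,0]]'>/dev/null && $c && python3 -m pendant '[[-1,0,0.0011,0.002,0],[-1,0,0,0,0]]' >/dev/null && $c && python3 -m pendant '[[-1,0,0.0011,0.002,0],[-1,0,0,0,0]]' >/dev/null && $c && python3 -m pendant '[[-1,0,0.0011,0.002,0],[-1,0,0,0,0]]' >/dev/null && $c;python3 sl.py
```

```text
20.12 [8.6 2.4 0.2] [ 0.5861 -0.0843  0.1483]
slope~ 0.341
20.38 [9.2 1.8 0.3] [ 0.5876 -0.0844  0.1457]
20.62 [9.1 3.1 0.3] [ 0.589  -0.0845  0.1433]
20.88 [9.  2.2 1.9] [ 0.5899 -0.0846  0.1415]
21.12 [6.3 2.5 5.9] [ 0.5907 -0.0846  0.1402]
21.38 [ 3.1  3.2 10.7] [ 0.5913 -0.0847  0.139 ]
slope~ 0.294
```

The notch bears at about 0.305. I relieve the push and release.

```bash
python3 -m pendant '[[-1,0,-0.0005,-0.0018,0],[-1,0,0,0,0]]'; python3 -m pendant '[[-0.5,0,0,0,0],[-0.5,0,0,0,0],[-0.3,0,0,0,0],[-0.3,0,0,0,0]]';python3 -m pendant '[[-0.3,0,0,-0.015,0],[-0.3,0,0,-0.02,0],[0,0,0,-0.04,0],[0,0,0,-0.04,0],[0,0,0,0,0]]'; python3 - <<'E'
from h import *
import cv2
s=env.get_state();im=env.read_camera("wrist");c=env.read_camera("side")
K=camT("wrist",s);Ks=camT("side");pose=[0.39495,-0.06774,-0.08686]
for sl,col in((.306,(255,0,0)),(.158,(0,255,0)),(.455,(0,0,255))):
    for p in((.222,.046,.044),(.252,.135,.006),(.252,-.135,.006)):
        for I,k in((im,K),(c,Ks)):
            u=proj(k,board(pose,p,sl));cv2.circle(I,tuple(int(v) for v in u),2,col,-1)
cv2.imwrite("pics/i.png",np.hstack([cv2.resize(im,(420,315)),cv2.resize(c[130:330,180:380],(315,315))])[:,:,::-1])
E
```

```text
clock: 21.62
tcp_pos: [0.5907, -0.0846, 0.1401]
orientation: [0.001, 0.737, 0.676, 0.001]
wrist_force: [4.2, 2.7, 8.0]
finger_gap: 0.01
grip_force: 40.8
clock: 22.12
tcp_pos: [0.5887, -0.0846, 0.1384]
orientation: [-0.0, 0.737, 0.676, -0.0]
wrist_force: [-0.2, 0.2, 0.8]
finger_gap: 0.0299
grip_force: 0.0
clock: 22.75
tcp_pos: [0.5913, -0.0851, 0.259]
orientation: [0.004, 0.737, 0.676, 0.002]
wrist_force: [0.4, -0.1, -0.9]
finger_gap: 0.043
grip_force: 0.0
```

View pics/i.png

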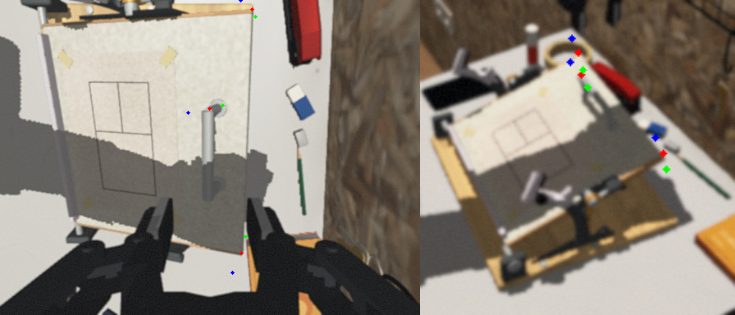

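The bar end and both free corners fall on the red marks (slope 0.306). The board rests in the second notch, and the gripper is clear of it.

```bash
python3 -m pendant '[[0,0,0,0,0],[0,0,0,0,0],[0,0,0,0,0],[0,0,0,0,0]]'|head -1; python3 -c "
from workcell import env
print(env.hand_in())"
```

```text
clock: 23.35
the job is handed in; nothing more can be done
None
```

I raised the board onto its stop, lowered it flat, set it down in the second notch (slope about 0.306, checked in the last pictures) and let go; the job was handed in at about 23 s, and no verdict was returned.

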